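# Space the slats of a slatted panel with a block

### The arm

A 6-joint arm with a two-finger parallel gripper is mounted at the origin on a cart in front of the work surface, level with it; the furniture and walls round the work are solid. World frame = base frame: x ahead of the robot, y to its left, z up, the work surface at z = 0. Lengths are in mm, angles in rad, forces in N, time in s.
With the tool pointing down it reaches from about 350 to 775 mm from the base axis. Payload 7.3 kg.
Tool frame: the origin (TCP) lies at the very end of the fingers, on their centre line; the grasp point (between the pads) lies 19 mm behind it; z points along the fingers, y is the line along which they close (so a half turn about z gives the same grasp; the last joint's range is limited). The gripper opens to 92 mm and grips with 3 to 60 N. Pads are 19 mm wide; open, the fingers measure 130 mm over their backs; the gripper's body (75 mm by 190 mm) begins 47 mm behind the grasp point.
Start: joints at [-1.448, 0.342, 1.524, -0, 1.275, -0.146], TCP at [139.449, -506.161, 226.741] pointing down, gripper open.
Joint ranges: [-2.53, 2.53], [-0.77, 2.02], [0.04, 2.7], [-1, 4.14], [0.28, 2.66], [-3.11, 3.11]. Speed limits (rad/s): [2.57, 2.57, 3.14, 3.14, 3.14, 3.14].

### API

Orientations are given as a rotation vector (axis times angle).
In Python, from bench import sensors, read_camera, ticket gives the robot as it stands.
- The arm moves only by the tool arm_command, never from a script. Its arguments are lists of equal length, an entry for each row: "linear": the shift along the tool's x, y, z in mm, a list of three; "turn": the turn, a rotation vector about the tool's x, y, z in rad, a list of three. In form: {"linear": [[dx, dy, dz], ...], "turn": [[rx, ry, rz], ...]}. A call has 1 to 20 rows; each row shifts and turns the commanded pose from where the row before left it, along the tool's axes as they then stand; what a row does not reach is not made up. A row lasts 1/8 s, in which the tool goes at most 62.5 mm and 10.7 degrees, less where a joint would pass 70% of its speed; a pose out of reach is approached as far as the arm can. A call with a gripper value outside its range is refused whole. "gripper" is the gripper's target within -1 to 1 (shut at 1, half-way at 0, fully open at -1), set as the call begins (left out, the last holds). The fingers move at their own pace and stop on an object; the grip force is fixed at half the most. Time passes only in rows, so rows that do not move let the fingers close. It gives the time, the measured TCP pose, the force, the opening and the grip force at its end, in the units of the state.
- sensors.observe(): the state, without advancing time (a new reading comes with each control period).
- read_camera(name): name is "side" or "top"; returns a dict with "frame" (384x512x3 uint8, blue, green, red), "depth" (384x512 float32, mm along the optical axis (not along the pixel's ray), 0 where there is no reading), "intrinsics" (3x3 intrinsics, pixels), "position" and "attitude" of the camera in the world. Camera axes: x right, y down, z forward; pixel columns grow to the right and rows downward; lengths in mm; the calibration is good to about 2 mm. A picture is of the moment at which its call begins.
- ticket.job_done(): hands the job in; it is judged then, once.
The state is a dict: "t": time; "q": joint angles; "qvel": joint speeds; "effort": joint torques, N m; "position": TCP position; "ee_rot": TCP orientation; "wrist_force": force on the tool from outside, world axes, zero at the start; "moment": the same for the moment, N m; "gripper_width": finger opening in mm; "grasp_force": force on a finger pad.
Only numpy, scipy, OpenCV 4.12 (cv2) and the standard library are available. Lean on these libraries where they do the work, as an engineer would, in place of code of your own. Each camera call takes 0.05 s, during which the arm holds its last target. There are 200 camera calls.

### The job

Finish spacing the slats in this slatted panel, using the wooden block standing beside its open end as the spacer with its 38 mm thickness across the gap. Stand the block on the bench between the pinned slat and the next slat and push that slat up until it nips the block, then step the block on to the next gap and bring the outermost slat up the same way; press firmly enough to close all play but gently, so that nothing is bruised and the slat already set does not creep. Finally stand the block back on the bench clear of the panel, leaving both gaps one block thickness wide and the other things on the bench alone.

Things in the scene. Friction and masses are not known exactly. Their poses are not given: they have to be found in the camera images.
- panel: slatted panel, fixed on the bench: two grooved wooden rails along its y axis, 310 mm long, 22 wide, 42 high, 140 mm apart inside (184 over all). Origin: centre of the underside, on the bench. A 30 mm thick, 40 mm high end rail joins them at -y (its outside at y = -155 mm), two short steel dogs behind it; the +y end is open. Between the rails is bare bench. x runs along the slats
- slat_pinned: the slat next to the end rail, nailed fast (nail heads in the rails above its ends); it never moves. Every slat is a flat lath 32 mm wide (along y), 18 mm thick, underside 12 mm and top 30 mm above the bench, spanning the 140 mm between the rails. Origin: centre of its underside; axes as the panel's
- slat_near: the middle one of the three slats, next after the pinned one: same size, origin, axes. It slides along the panel's y in the rail grooves, always square to them, tightly: about 8 N moves it and it stays where it is left; loaded through the block with more than that it creeps. A nip of 4 to 6 N is right. Clear gap to the pinned slat at the start: 50 to 64 mm
- slat_outer: the slat nearest the open end: same as slat_near, also about 8 N to slide. Clear gap between it and slat_near at the start: 58 to 80 mm; it lies wholly inside the rails
- spacer: the spacer: loose softwood block, 0.14 to 0.25 kg, standing on its long edge off the panel's open end: 38 mm thick, 100 mm long, 55 mm high (25 mm above the slats). Its z axis is level, through the thickness; y level, along the 100 mm; x vertical. Origin: middle of one 55 x 100 face, 27.5 mm above the bench; the block's centre lies 19 mm from it along its +z. Stand it the same way in the gaps
- nail_tin: open round tin of rivets, 75 mm across, 57 mm high; a bystander, origin at the centre of its underside
- chisel: cold chisel, 162 mm long, lying flat; a bystander, origin at the centre of its underside
- vblock: steel V-block 45 x 55 x 38 mm; a bystander, origin at the centre of its underside
- punch: centre punch 112 mm long, lying between the end rail and the pinned slat; a bystander, origin at the centre of its underside
- pliers: pliers 180 mm long, lying flat; a bystander, origin at the centre of its underside
- grease_pot: small round pot, 63 mm across, 45 mm high; a bystander, origin at the centre of its underside
There are look-alikes about, which are no part of the job. Leave any pink look-alike of the spacer alone.

How it is judged:
By the outcome, as a careful person would: the job done as asked, in the order asked, and still so for the second after the job is handed in, with the robot touching nothing.
It also fails if it takes over 72 s, if anything falls off the work surface, if the arm or the gripper's body presses on something with over 40 N, if the wrist force passes 120 N, or if a joint passes its speed limit or range.

## Working session

There is one attempt and no reset: what is moved stays moved. The work goes in short steps, Python scripts to look and compute and a tool call to move; the robot and the scene stay as the last step left them, time stands still between calls to the robot, and variables do not carry over. Pictures are saved under pics/ and viewed, at most 10 in all, crops included, and the job is handed in when it is done.

Besides the shell and the picture viewer there is one more tool, called after "Call:" as name(argument=value, ...), one argument or row to a line, values as JSON. arm_command: Moves the arm, as the interface text tells. Its arguments: {"type":"object","properties":{"linear":{"type":"array","items":{"type":"array","items":{"type":"number"}}},"turn":{"type":"array","items":{"type":"array","items":{"type":"number"}}},"gripper":{"type":"number"}},"required":["linear","turn"]}

```bash
mkdir -p pics; ls; cat > h.py <<'E'
import numpy as np, cv2
from scipy.spatial.transform import Rotation as R
from bench import sensors, read_camera, ticket
def att(c):
    a=np.array(c["attitude"],float)
    return a if a.shape==(3,3) else R.from_rotvec(a).as_matrix() if a.size==3 else R.from_quat(a).as_matrix()
def cast(c,uv,z):
    K=np.array(c["intrinsics"]);A=att(c);p=np.array(c["position"])
    uv=np.atleast_2d(uv); d=np.c_[(uv-K[[0,1],2])/K[[0,1],[0,1]],np.ones(len(uv))]@A.T
    return p+d*((z-p[2])/d[:,2])[:,None]
def cloud(c):
    K=np.array(c["intrinsics"]);v,u=np.mgrid[0:384,0:512];z=c["depth"]
    P=np.stack([(u-K[0,2])/K[0,0]*z,(v-K[1,2])/K[1,1]*z,z],-1)@att(c).T+np.array(c["position"])
    P[z==0]=np.nan; return P
E
python3 - <<'E'
from h import *
for n in("top","side"):
    c=read_camera(n);np.save(n+".npy",c,allow_pickle=True);print(n,c["intrinsics"],c["position"],c["attitude"])
    cv2.imwrite(f"pics/{n}0.png",cv2.resize(c["frame"],(800,600),interpolation=cv2.INTER_CUBIC))
print(sensors.observe())
E
```

```text
pics
top [[449.81038848   0.         250.3951228 ]
 [  0.         449.81038848 192.04992894]
 [  0.           0.           1.        ]] [ 264.57370892  296.94637716 1410.34419564] [-2.10635261  2.14607045 -0.1869641 ]
side [[469.54396485   0.         253.04829177]
 [  0.         469.54396485 193.64589972]
 [  0.           0.           1.        ]] [ 535.67635376 -877.58218921  732.61679013] [-2.1103264  -0.0426312  -0.00722126]
{'t': 0.1, 'q': array([-1.44799268e+00,  3.42658875e-01,  1.52490015e+00, -1.94227128e-06,
        1.27538021e+00, -1.46010824e-01]), 'qvel': array([ 3.63423312e-04, -2.69068749e-03, -3.29056927e-03,  3.26040895e-05,
       -1.95043124e-03,  5.76957380e-04]), 'effort': array([ 1.40891891e-03, -4.32004273e+01, -2.44694871e+01,  7.18338741e-02,
        5.25988417e-02, -4.08550659e-05]), 'position': array([ 139.40645552, -505.79275027,  226.11887457]), 'ee_rot': array([-3.11192394e+00, -4.20803015e-01, -2.16162974e-05]), 'wrist_force': array([0.13619476, 0.2102314 , 0.44139547]), 'moment': array([-0.00213706, -0.01273093, -0.02212551]), 'grasp_force': 0.0, 'gripper_width': 91.52740890890954}
```

View pics/top0.png

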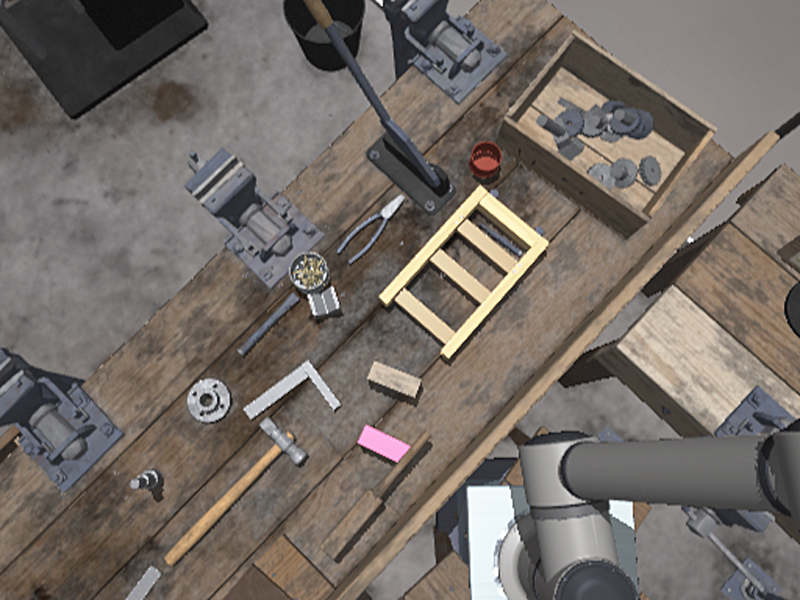

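View pics/side0.png

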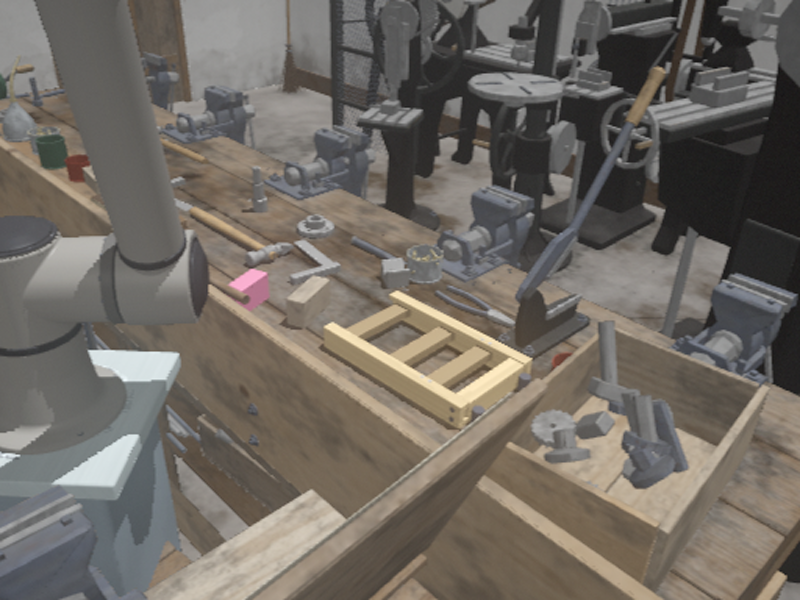

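The spacer is the bare-wood block at top (395,380). It is off the open end and is the only wooden block of that size. The pink block at (385,443) is the look-alike, and the offcuts at (355,525) are dark boards. I'll confirm this in a crop and measure.

```bash
python3 - <<'E'
from h import *
c=np.load("top.npy",allow_pickle=True).item()
f=c["frame"]
cv2.imwrite("pics/crop.png",cv2.resize(f[112:262,225:360],None,fx=4,fy=4,interpolation=cv2.INTER_CUBIC))
P=cloud(c)
hsv=cv2.cvtColor(f,cv2.COLOR_BGR2HSV)
for (u,v) in [(305,128),(347,155),(282,222),(252,243),(312,158),(295,178),(270,203),(245,284),(325,150)]: print((u,v),hsv[v,u],P[v,u].round(1))
z=P[...,2]
# block by height
m=((z>48)&(z<62)).astype(np.uint8);m[:220]=0;m[270:]=0;m[:,:225]=0;m[:,285:]=0
n,l,s,ce=cv2.connectedComponentsWithStats(m);print(s,ce)
E
```

```text
(305, 128) [ 23  73 250] [714.8 122.5  42.3]
(347, 155) [ 23  68 250] [624.5  -6.   40.3]
(282, 222) [14 36 92] [422.6 201.2  -7. ]
(252, 243) [ 16  42 200] [354.  297.3  57. ]
(312, 158) [ 18  66 229] [619.8 102.6  29.2]
(295, 178) [ 19  62 230] [556.2 158.7  29.8]
(270, 203) [ 20  59 232] [478.3 239.1  30.2]
(245, 284) [160  79 253] [234.  320.3  55.1]
(325, 150) [15 72 78] [650.4  57.1  10.3]
[[     0      0    512    384 196189]
 [   235    231     35     24    419]] [[255.50751061 191.39081192]
 [251.98329356 242.62529833]]
```

View pics/crop.png

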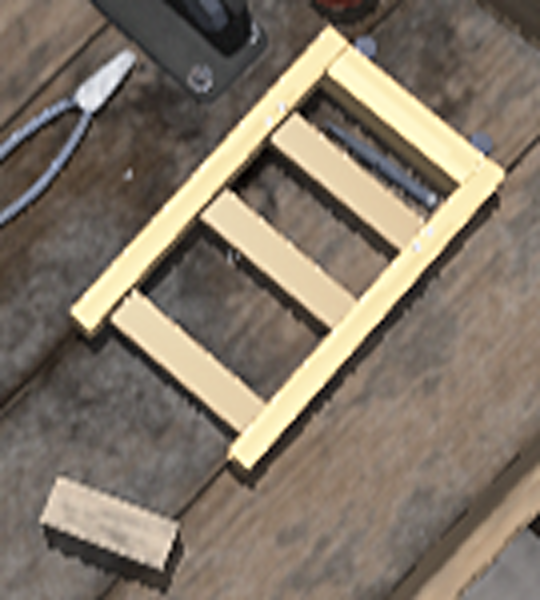

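The crop shows the wooden spacer at crop (110,525), off the panel's open end. Slats sit at crop (190,360), (280,260) and (350,180, pinned with nail heads). Next I'll measure.

```bash
cat >> h.py <<'E'
def rect(c,m,z):
    cs,_=cv2.findContours(m,cv2.RETR_EXTERNAL,cv2.CHAIN_APPROX_NONE); k=max(cs,key=cv2.contourArea)[:,0]
    # push contour half a pixel outward is ignored; report sizes to judge
    w=cast(c,k.astype(float),z)[:,:2].astype(np.float32)
    return cv2.minAreaRect(w)
E
python3 - <<'E'
from h import *
c=np.load("top.npy",allow_pickle=True).item()
f=c["frame"];P=cloud(c);z=P[...,2];hsv=cv2.cvtColor(f,cv2.COLOR_BGR2HSV)
box=np.zeros(z.shape,bool);box[112:235,238:360]=1
bright=hsv[...,2]>180
m=(box&bright&(z>36)&(z<50)).astype(np.uint8)
r=rect(c,m,42);print("panel",r,cv2.boxPoints(r).round(1).tolist())
b=np.zeros(z.shape,bool);b[225:262,230:275]=1
m2=(b&(z>45)&(hsv[...,2]>120)).astype(np.uint8)
r2=rect(c,m2,55);print("block",r2,cv2.boxPoints(r2).round(1).tolist())
# panel axes
th=np.deg2rad(r[2]); bp=cv2.boxPoints(r)
e=[bp[1]-bp[0],bp[2]-bp[1]];L=max(e,key=np.linalg.norm);yv=L/np.linalg.norm(L)
C=np.array(r[0]); 
if (yv@(np.array(r2[0])-C))<0: yv=-yv
xv=np.array([yv[1],-yv[0]]);print("y",yv,"x",xv,"ang",np.arctan2(yv[1],yv[0]))
# profile of slat brightness along panel y at z=30
K=c["intrinsics"];A=att(c);p=np.array(c["position"])
ys=np.arange(-160,160,0.5)
prof=[]
for x in range(-50,51,5):
    q=C+x*xv+ys[:,None]*yv;q=np.c_[q,np.full(len(q),30.)]
    cc=(q-p)@A;uv=cc[:,:2]/cc[:,2:]*K[[0,1],[0,1]]+K[[0,1],2]
    prof.append(cv2.remap(hsv[...,2],uv[:,:1].astype(np.float32),uv[:,1:].astype(np.float32),cv2.INTER_LINEAR)[:,0])
g=np.median(prof,0);g=cv2.GaussianBlur(g.reshape(-1,1),(1,5),0)[:,0]
s=g>165;ix=np.flatnonzero(np.diff(s.astype(int)));print([(ys[i],int(s[i+1])) for i in ix])
E
```

```text
panel ((570.821044921875, 153.3202667236328), (183.06137084960938, 309.12066650390625), 47.24554443359375) [[395.20001220703125, 191.0], [622.2000122070312, -18.799999237060547], [746.4000244140625, 115.5999984741211], [519.5, 325.5]]
block ((356.0383605957031, 297.5888366699219), (98.61177062988281, 36.73975372314453), 67.15556335449219) [[320.0, 259.29998779296875], [353.79998779296875, 245.0], [392.1000061035156, 335.8999938964844], [358.29998779296875, 350.20001220703125]]
y [-0.7342697   0.67885786] x [0.67885786 0.7342697 ] ang 2.3953867
[(np.float64(-129.0), 0), (np.float64(-88.0), 1), (np.float64(-57.0), 0), (np.float64(-4.5), 1), (np.float64(26.5), 0), (np.float64(104.5), 1), (np.float64(135.5), 0)]
```

```bash
cat >> h.py <<'E'
C=np.array([570.8,153.3]);YV=np.array([-.7343,.6789]);XV=np.array([.6789,.7343])
def pan(p): d=np.array(p)[:2]-C; return d@XV,d@YV
def wor(x,y): return C+x*XV+y*YV
def plan(pts,yaw):
    "pts: list of xyz; yaw: angle of tool x (deg). turn first, then linear moves in the turned tool frame"
    s=sensors.observe();M=R.from_rotvec(s["ee_rot"])
    T=R.from_euler("z",yaw,degrees=True)*R.from_matrix(np.diag([1.,-1,-1]))
    tv=(M.inv()*T).as_rotvec();print("at",s["position"].round(1),"turn",tv.round(4))
    p=s["position"]
    for q in pts:
        q=np.array(q,float);print(" to",q.round(1),"lin",T.inv().apply(q-p).round(2));p=q
E
python3 - <<'E'
from h import *
c=np.load("top.npy",allow_pickle=True).item()
P=cloud(c);z=P[...,2]
for a,b in [((690,250),(690,250)),((600,350),0),((560,385),0),((470,470),0),((430,440),0),((400,560),0)]:
    u,v=int(a*.64) if np.isscalar(a) else int(a[0]*.64),int(a[1]*.64)
    w=P[v-4:v+5,u-4:u+5].reshape(-1,3);i=np.nanargmax(w[:,2]);print((u,v),w[i].round())
m=(P[...,0]>250)&(P[...,0]<720)&(P[...,1]>-150)&(P[...,1]<420);print(np.nanmax(z[m]),P[m][np.nanargmax(z[m])])
plan([(440,-150,226),(480,120,226),(356,297.5,150),(356,297.5,34)],67.15)
E
```

```text
(441, 160) [ 606. -340.  -27.]
(384, 224) [ 415. -157.  -87.]
(358, 246) [346.   5. 141.]
(300, 300) [185. 172. 145.]
(275, 281) [250. 238.  78.]
(256, 358) [ 51. 300. 139.]
724.2492652862002 [250.65959146 -88.75735441 724.24926529]
at [ 139.4 -505.8  226.1] turn [-1.200e-03 -8.000e-04 -9.032e-01]
 to [ 440. -150.  226.] lin [4.4460e+02 1.3884e+02 1.2000e-01]
 to [480. 120. 226.] lin [264.34 -67.99   0.  ]
 to [356.  297.5 150. ] lin [ 115.42 -183.2    76.  ]
 to [356.  297.5  34. ] lin [  0.   0. 116.]
```

Call:
arm_command(
  linear=[
    [0,0,0],
    [0,0,0],
    [0,0,0],
    [0,0,0],
    [0,0,0],
    [0,0,0],
    [37,11.6,0],
    [37,11.6,0],
    [37,11.6,0],
    [37,11.6,0],
    [37,11.6,0],
    [37,11.6,0],
    [37,11.6,0],
    [37,11.6,0],
    [37,11.6,0],
    [37,11.6,0],
    [37,11.6,0],
    [37.6,11.2,0],
  ],
  turn=[
    [0,0,-0.1505],
    [0,0,-0.1505],
    [0,0,-0.1505],
    [0,0,-0.1505],
    [0,0,-0.1505],
    [0,0,-0.1505],
    [0,0,0],
    [0,0,0],
    [0,0,0],
    [0,0,0],
    [0,0,0],
    [0,0,0],
    [0,0,0],
    [0,0,0],
    [0,0,0],
    [0,0,0],
    [0,0,0],
    [0,0,0],
  ],
  gripper=-1,
)

```text
t: 2.35
position: [440.6, -149.3, 226.5]
ee_rot: [-2.617, -1.737, 0.001]
wrist_force: [-0.4, -1.1, 0.0]
gripper_width: 91.8
grasp_force: 0.0
```

Call:
arm_command(
  linear=[
    [38,-9.7,0],
    [38,-9.7,0],
    [38,-9.7,0],
    [38,-9.7,0],
    [38,-9.7,0],
    [38,-9.7,0],
    [36.3,-9.8,0],
    [23,-36.6,15],
    [23,-36.6,15],
    [23,-36.6,15],
    [23,-36.6,15],
    [23,-36.6,16],
    [0,0,0],
    [0,0,0],
    [0,0,0],
  ],
  turn=[
    [0,0,0],
    [0,0,0],
    [0,0,0],
    [0,0,0],
    [0,0,0],
    [0,0,0],
    [0,0,0],
    [0,0,0],
    [0,0,0],
    [0,0,0],
    [0,0,0],
    [0,0,0],
    [0,0,0],
    [0,0,0],
    [0,0,0],
  ],
)

```text
t: 4.22
position: [357.0, 296.0, 151.0]
ee_rot: [2.618, 1.735, 0.001]
wrist_force: [-0.4, -0.8, -0.4]
gripper_width: 91.7
grasp_force: 0.0
```

```bash
python3 - <<'E'
from h import *
plan([(356,297.5,80),(356,297.5,34)],67.15);print(sensors.observe()["q"],sensors.observe()["t"])
c=read_camera("side");P=cloud(c);f=c["frame"]
cv2.imwrite("pics/s1.png",cv2.resize(f[140:270,130:370],None,fx=3,fy=3,interpolation=cv2.INTER_CUBIC))
E
```

```text
at [357. 296. 151.] turn [ 0.0007 -0.0004 -0.0015]
 to [356.  297.5  80. ] lin [ 0.97 -1.51 71.02]
 to [356.  297.5  34. ] lin [ 0.  0. 46.]
[ 5.26985182e-01  3.12910553e-01  1.79911231e+00 -3.34411302e-04
  1.02881267e+00  9.27453389e-01] 4.225
```

View pics/s1.png

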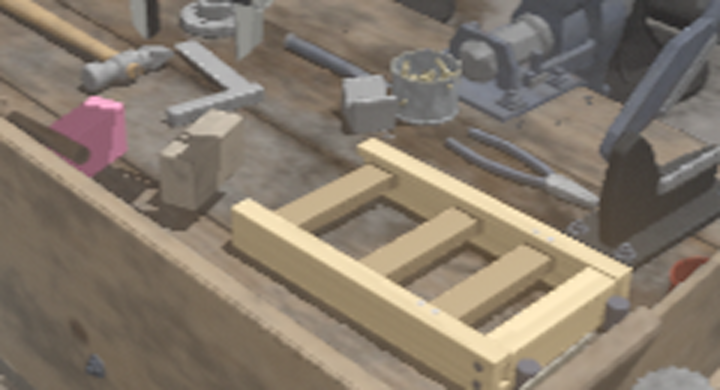

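The view shows the fingers (crop ~150,20 and 250,25) above the spacer at crop (200,155), clear of everything. I'll descend and grip.

Call:
arm_command(
  linear=[
    [1,-1.5,31],
    [0,0,30],
    [0,0,30],
    [0,0,25],
    [0,0,0],
    [0,0,0],
    [0,0,0],
  ],
  turn=[
    [0,0,-0.0015],
    [0,0,0],
    [0,0,0],
    [0,0,0],
    [0,0,0],
    [0,0,0],
    [0,0,0],
  ],
)

```text
t: 5.15
position: [356.0, 298.4, 35.8]
ee_rot: [2.616, 1.739, 0.004]
wrist_force: [0.3, 0.7, -0.5]
gripper_width: 91.5
grasp_force: 0.0
```

Call:
arm_command(
  linear=[
    [0,0,0],
    [0,0,0],
    [0,0,0],
    [0,0,0],
    [0,0,0],
    [0,0,0],
    [0,0,0],
    [0,0,0],
  ],
  turn=[
    [0,0,0],
    [0,0,0],
    [0,0,0],
    [0,0,0],
    [0,0,0],
    [0,0,0],
    [0,0,0],
    [0,0,0],
  ],
  gripper=1,
)

```text
t: 6.15
position: [355.3, 298.1, 34.7]
ee_rot: [2.616, 1.739, 0.0]
wrist_force: [0.7, -0.5, 0.2]
gripper_width: 37.7
grasp_force: 30.0
```

Call:
arm_command(
  linear=[
    [0,0,-20],
    [0,0,-30],
    [0,0,-30],
    [0,0,0],
    [0,0,0],
    [0,0,0],
  ],
  turn=[
    [0,0,0],
    [0,0,0],
    [0,0,0],
    [0,0,0.1166],
    [0,0,0.1166],
    [0,0,0.1166],
  ],
)

```text
t: 6.9
position: [354.7, 297.9, 114.4]
ee_rot: [2.881, 1.252, -0.002]
wrist_force: [0.4, -0.2, -1.7]
gripper_width: 37.7
grasp_force: 30.0
```

```bash
python3 - <<'E'
from h import *
w=wor(0,-33);plan([(*w,115),(*w,35)],47.24)
E
```

```text
at [354.7 297.9 114.4] turn [-0.0003  0.001  -0.0048]
 to [595.  130.9 115. ] lin [ 40.58 289.88  -0.55]
 to [595.  130.9  35. ] lin [ 0.  0. 80.]
```

Call:
arm_command(
  linear=[
    [4.6,32,0],
    [4.5,32,0],
    [4.5,32,0],
    [4.5,32,0],
    [4.5,32,0],
    [4.5,32,0],
    [4.5,32,0],
    [4.5,32,0],
    [4.5,33.9,0],
    [0,0,0],
    [0,0,0],
    [0,0,0],
    [0,0,0],
  ],
  turn=[
    [0,0,0],
    [0,0,0],
    [0,0,0],
    [0,0,0],
    [0,0,0],
    [0,0,0],
    [0,0,0],
    [0,0,0],
    [0,0,0],
    [0,0,0],
    [0,0,0],
    [0,0,0],
    [0,0,0],
  ],
)

```text
t: 8.52
position: [594.9, 131.4, 114.8]
ee_rot: [-2.878, -1.259, 0.0]
wrist_force: [0.8, 0.7, -2.5]
gripper_width: 37.5
grasp_force: 30.0
```

```bash
python3 - <<'E'
from h import *
w=wor(0,-33);plan([(*w,50),(*w,35)],47.24);print(sensors.observe()["t"])
for n in("side","top"):
    c=read_camera(n);np.save(n+"1.npy",c,allow_pickle=True)
    f=c["frame"]
    g=f[170:270,220:360] if n=="side" else f[100:240,220:360]
    cv2.imwrite(f"pics/{n}2.png",cv2.resize(g,None,fx=4,fy=4,interpolation=cv2.INTER_CUBIC))
E
```

```text
at [594.9 131.4 114.8] turn [-0.0001  0.0001 -0.0001]
 to [595.  130.9  50. ] lin [-0.3   0.49 64.82]
 to [595.  130.9  35. ] lin [ 0.  0. 15.]
8.525
```

View pics/side2.png

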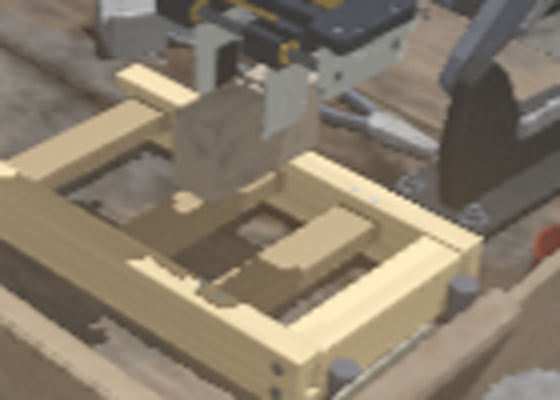

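The block is held level at crop (245,145), above the gap and square to the slats. I'll lower it.

Call:
arm_command(
  linear=[
    [-0.3,0.5,20],
    [0,0,20],
    [0,0,15],
    [0,0,10],
    [0,0,8],
    [0,0,5.5],
    [0,0,0],
    [0,0,0],
  ],
  turn=[
    [0,0,0],
    [0,0,0],
    [0,0,0],
    [0,0,0],
    [0,0,0],
    [0,0,0],
    [0,0,0],
    [0,0,0],
  ],
)

```text
t: 9.62
position: [595.9, 130.3, 36.6]
ee_rot: [2.879, 1.257, 0.001]
wrist_force: [0.4, -0.1, -2.2]
gripper_width: 37.9
grasp_force: 30.0
```

Call:
arm_command(
  linear=[
    [0,0,0.7],
    [0,0,0.6],
    [0,0,0.5],
    [0,0,0],
  ],
  turn=[
    [0,0,0],
    [0,0,0],
    [0,0,0],
    [0,0,0],
  ],
)

```text
t: 10.12
position: [595.6, 130.3, 34.7]
ee_rot: [2.879, 1.257, 0.0]
wrist_force: [-0.4, -0.0, 1.8]
gripper_width: 38.0
grasp_force: 30.0
```

Call:
arm_command(
  linear=[
    [0,0,0],
    [0,0,0],
    [0,0,0],
    [0,0,-10],
    [0,0,-20],
    [0,0,-25],
    [0,-29,0],
    [0,-29,0],
    [0,-30,0],
  ],
  turn=[
    [0,0,0],
    [0,0,0],
    [0,0,0],
    [0,0,0],
    [0,0,0],
    [0,0,0],
    [0,0,0],
    [0,0,0],
    [0,0,0],
  ],
  gripper=-1,
)

```text
t: 11.25
position: [530.7, 190.6, 90.2]
ee_rot: [2.879, 1.257, 0.002]
wrist_force: [-0.5, 0.4, -0.5]
gripper_width: 92.0
grasp_force: 0.0
```

Call:
arm_command(
  linear=[
    [0,0,0],
    [0,0,0],
    [0,0,0],
    [0,0,0],
    [0,0,0],
    [0,0,0],
    [0,0,0],
    [0,0,0],
    [0,0,0],
    [0,0,0],
  ],
  turn=[
    [0,0,0],
    [0,0,0],
    [0,0,0],
    [0,0,0],
    [0,0,0],
    [0,0,0],
    [0,0,0],
    [0,0,0],
    [0,0,0],
    [0,0,0],
  ],
  gripper=1,
)

```text
t: 12.5
position: [531.0, 190.1, 89.4]
ee_rot: [2.879, 1.257, -0.0]
wrist_force: [0.6, 0.3, -0.4]
gripper_width: 0.6
grasp_force: 0.0
```

```bash
python3 - <<'E'
from h import *
s=sensors.observe();print(pan(s["position"]),s["wrist_force"])
w=wor(0,54);plan([(*w,45),(*w,15)],47.24)
c=read_camera("side");f=c["frame"]
cv2.imwrite("pics/s3.png",cv2.resize(f[170:270,200:360],None,fx=4,fy=4,interpolation=cv2.INTER_CUBIC))
E
```

```text
(np.float64(0.014081492311672888), np.float64(54.25130716126024)) [ 0.59196518  0.34159178 -0.41266035]
at [531.  190.1  89.4] turn [ 0.      0.0001 -0.0009]
 to [531.1 190.   45. ] lin [-1.000e-02  2.500e-01  4.437e+01]
 to [531.1 190.   15. ] lin [ 0.  0. 30.]
```

View pics/s3.png

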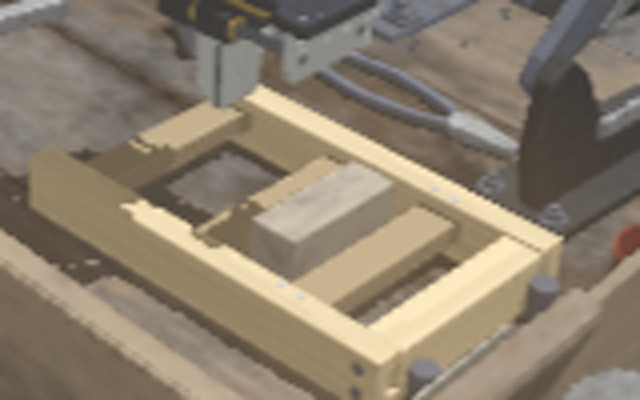

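The block (crop 320,215) stands upright in the gap, and the closed fingers (crop 225,70) are over the second gap. I'll descend and push.

Call:
arm_command(
  linear=[
    [0,0,20],
    [0,0,20],
    [0,0,20],
    [0,0,14.5],
    [0,0,0],
    [0,2,0],
    [0,2,0],
    [0,1,0],
    [0,1,0],
  ],
  turn=[
    [0,0,0],
    [0,0,0],
    [0,0,0],
    [0,0,0],
    [0,0,0],
    [0,0,0],
    [0,0,0],
    [0,0,0],
    [0,0,0],
  ],
)

```text
t: 13.68
position: [535.6, 186.0, 15.2]
ee_rot: [2.879, 1.257, 0.001]
wrist_force: [0.0, 0.5, 0.1]
gripper_width: 0.4
grasp_force: 0.0
```

Call:
arm_command(
  linear=[
    [0,1,0],
    [0,1,0],
    [0,1,0],
    [0,0.5,0],
  ],
  turn=[
    [0,0,0],
    [0,0,0],
    [0,0,0],
    [0,0,0],
  ],
)

```text
t: 14.18
position: [538.0, 183.6, 14.9]
ee_rot: [2.879, 1.257, -0.0]
wrist_force: [0.2, -0.3, -0.7]
gripper_width: 0.3
grasp_force: 0.0
```

Call:
arm_command(
  linear=[
    [0,1,0],
    [0,1,0],
    [0,0,0],
  ],
  turn=[
    [0,0,0],
    [0,0,0],
    [0,0,0],
  ],
)

```text
t: 14.55
position: [538.6, 182.9, 14.8]
ee_rot: [-2.878, -1.257, 0.002]
wrist_force: [-3.7, 3.2, 1.5]
gripper_width: 0.4
grasp_force: 2.5
```

Call:
arm_command(
  linear=[
    [0,1,0],
    [0,1,0],
    [0,0,0],
  ],
  turn=[
    [0,0,0],
    [0,0,0],
    [0,0,0],
  ],
)

```text
t: 14.92
position: [539.6, 182.0, 14.8]
ee_rot: [-2.877, -1.257, 0.003]
wrist_force: [-5.4, 6.1, 2.6]
gripper_width: 0.7
grasp_force: 3.8
```

Call:
arm_command(
  linear=[
    [0,1,0],
    [0,1,0],
    [0,0,0],
  ],
  turn=[
    [0,0,0],
    [0,0,0],
    [0,0,0],
  ],
)

```text
t: 15.3
position: [541.0, 180.7, 14.8]
ee_rot: [-2.877, -1.257, 0.003]
wrist_force: [-4.3, 5.5, 2.1]
gripper_width: 0.2
grasp_force: 3.9
```

Call:
arm_command(
  linear=[
    [0,1,0],
    [0,1,0],
    [0,1,0],
    [0,1,0],
    [0,1,0],
    [0,1,0],
    [0,1,0],
    [0,0,0],
  ],
  turn=[
    [0,0,0],
    [0,0,0],
    [0,0,0],
    [0,0,0],
    [0,0,0],
    [0,0,0],
    [0,0,0],
    [0,0,0],
  ],
)

```text
t: 16.3
position: [546.1, 176.0, 14.8]
ee_rot: [-2.877, -1.257, 0.003]
wrist_force: [-5.4, 5.1, 4.3]
gripper_width: 0.5
grasp_force: 4.1
```

Call:
arm_command(
  linear=[
    [0,0.6,0],
    [0,0.6,0],
    [0,0,0],
  ],
  turn=[
    [0,0,0],
    [0,0,0],
    [0,0,0],
  ],
)

```text
t: 16.68
position: [546.8, 175.4, 14.8]
ee_rot: [-2.877, -1.257, 0.003]
wrist_force: [-5.6, 7.6, 2.7]
gripper_width: 0.6
grasp_force: 4.6
```

Call:
arm_command(
  linear=[
    [0,0.5,0],
    [0,0.5,0],
    [0,0,0],
  ],
  turn=[
    [0,0,0],
    [0,0,0],
    [0,0,0],
  ],
)

```text
t: 17.05
position: [547.5, 174.7, 14.8]
ee_rot: [-2.877, -1.256, 0.003]
wrist_force: [-5.0, 6.3, 2.7]
gripper_width: 0.1
grasp_force: 4.6
```

Call:
arm_command(
  linear=[
    [0,0.5,0],
    [0,0,0],
    [0,0,0],
  ],
  turn=[
    [0,0,0],
    [0,0,0],
    [0,0,0],
  ],
)

```text
t: 17.42
position: [547.8, 174.4, 14.8]
ee_rot: [-2.877, -1.257, 0.003]
wrist_force: [-4.9, 7.1, 4.3]
gripper_width: 0.6
grasp_force: 4.6
```

Call:
arm_command(
  linear=[
    [0,0.5,0],
    [0,0,0],
    [0,0,0],
  ],
  turn=[
    [0,0,0],
    [0,0,0],
    [0,0,0],
  ],
)

```text
t: 17.8
position: [548.2, 174.1, 14.8]
ee_rot: [-2.877, -1.257, 0.003]
wrist_force: [-6.0, 7.6, 4.2]
gripper_width: 0.9
grasp_force: 4.6
```

Call:
arm_command(
  linear=[
    [0,0.4,0],
    [0,0,0],
    [0,0,0],
  ],
  turn=[
    [0,0,0],
    [0,0,0],
    [0,0,0],
  ],
)

```text
t: 18.18
position: [548.5, 173.8, 14.8]
ee_rot: [-2.877, -1.257, 0.003]
wrist_force: [-6.9, 7.7, 3.1]
gripper_width: 0.7
grasp_force: 4.6
```

Call:
arm_command(
  linear=[
    [0,0.4,0],
    [0,0,0],
    [0,0,0],
  ],
  turn=[
    [0,0,0],
    [0,0,0],
    [0,0,0],
  ],
)

```text
t: 18.55
position: [548.7, 173.6, 14.8]
ee_rot: [-2.876, -1.256, 0.004]
wrist_force: [-6.1, 7.2, 4.1]
gripper_width: 0.3
grasp_force: 4.9
```

Call:
arm_command(
  linear=[
    [0,0.4,0],
    [0,0,0],
    [0,0,0],
  ],
  turn=[
    [0,0,0],
    [0,0,0],
    [0,0,0],
  ],
)

```text
t: 18.92
position: [548.7, 173.6, 14.8]
ee_rot: [-2.876, -1.256, 0.004]
wrist_force: [-6.6, 8.0, 3.6]
gripper_width: 0.5
grasp_force: 5.7
```

Call:
arm_command(
  linear=[
    [0,0.4,0],
    [0,0,0],
    [0,0,0],
  ],
  turn=[
    [0,0,0],
    [0,0,0],
    [0,0,0],
  ],
)

```text
t: 19.3
position: [548.7, 173.6, 14.8]
ee_rot: [-2.876, -1.256, 0.005]
wrist_force: [-7.5, 9.3, 4.4]
gripper_width: -0.0
grasp_force: 6.4
```

```bash
python3 - <<'E'
from h import *
a=[]
for i in range(6):
    s=sensors.observe();a.append([*pan(s["position"]),s["wrist_force"][:2]@YV,s["wrist_force"][:2]@XV,s["grasp_force"]]);read_camera("side")
print(np.array(a).round(2),np.mean(a,0).round(2))
E
```

```text
[[-0.13 30.   11.86  1.76  6.4 ]
 [-0.1  30.01 12.46  1.6   6.4 ]
 [-0.11 30.02 12.82  1.87  6.4 ]
 [-0.09 29.99 11.81  1.66  6.4 ]
 [-0.12 30.01 11.73  2.93  6.4 ]
 [-0.1  30.   12.59  2.33  6.4 ]] [-0.11 30.   12.21  2.03  6.4 ]
```

Call:
arm_command(
  linear=[
    [0,0.15,0],
    [0,0,0],
    [0,0,0],
    [0,0,0],
  ],
  turn=[
    [0,0,0],
    [0,0,0],
    [0,0,0],
    [0,0,0],
  ],
)

```text
t: 20.1
position: [548.7, 173.6, 14.8]
ee_rot: [-2.875, -1.256, 0.005]
wrist_force: [-8.1, 10.7, 5.4]
gripper_width: 0.7
grasp_force: 6.7
```

Call:
arm_command(
  linear=[
    [0,-1,0],
    [0,-2,0],
    [0,-3,0],
    [0,-4,0],
    [0,0,-20],
    [0,0,-30],
    [0,0,-30],
    [0,0,0],
  ],
  turn=[
    [0,0,0],
    [0,0,0],
    [0,0,0],
    [0,0,0],
    [0,0,0],
    [0,0,0],
    [0,0,0],
    [0,0,0],
  ],
)

```text
t: 21.1
position: [545.4, 178.5, 97.3]
ee_rot: [2.878, 1.257, 0.008]
wrist_force: [-0.8, 0.2, -0.9]
gripper_width: 0.5
grasp_force: 0.0
```

Call:
arm_command(
  linear=[
    [0,-35,0],
    [0,-40,0],
    [0,0,0],
    [0,0,0],
  ],
  turn=[
    [0,0,0],
    [0,0,0],
    [0,0,0],
    [0,0,0],
  ],
  gripper=-1,
)

```text
t: 21.6
position: [488.9, 229.0, 94.3]
ee_rot: [2.878, 1.258, -0.001]
wrist_force: [0.3, -0.2, 0.1]
gripper_width: 35.9
grasp_force: 0.0
```

```bash
cat > m.py <<'E'
from h import *
import sys
c=read_camera("top");f=c["frame"];hsv=cv2.cvtColor(f,cv2.COLOR_BGR2HSV)
cv2.imwrite(f"pics/{sys.argv[1]}.png",cv2.resize(f[100:260,220:360],None,fx=3.7,fy=3.7,interpolation=cv2.INTER_CUBIC))
K=c["intrinsics"];A=att(c);p=np.array(c["position"]);ys=np.arange(-160,160,0.5)
for z,xs in((30,[*range(-67,-54,3)]),(30,[*range(55,68,3)]),(55,range(-40,41,5))):
    prof=[]
    for x in xs:
        q=C+x*XV+ys[:,None]*YV;q=np.c_[q,np.full(len(q),float(z))]
        cc=(q-p)@A;uv=(cc[:,:2]/cc[:,2:]*K[[0,1],[0,1]]+K[[0,1],2]).astype(np.float32)
        prof.append(cv2.remap(hsv[...,2],uv[:,:1],uv[:,1:],cv2.INTER_LINEAR)[:,0])
    g=np.median(prof,0);s=g>165;ix=np.flatnonzero(np.diff(s.astype(int)));print(z,xs[0],[(float(ys[i]),int(s[i+1])) for i in ix])
s=sensors.observe();print(s["t"],s["position"],pan(s["position"]),s["wrist_force"])
E
python3 m.py t4
```

```text
30 -67 [(-129.0, 0), (-89.0, 1), (-57.0, 0), (-14.0, 1), (-2.0, 0), (92.0, 1), (116.5, 0), (142.0, 1)]
30 55 [(-128.5, 0), (-87.5, 1), (-59.0, 0), (-29.0, 1), (74.0, 0), (85.0, 1), (89.5, 0), (129.5, 1), (136.0, 0)]
55 -40 [(-151.5, 1), (-120.5, 0), (-80.5, 1), (-37.0, 0), (-36.5, 1), (-31.0, 0), (-29.5, 1), (-29.0, 0), (-28.0, 1), (-26.5, 0), (-14.0, 1), (-5.5, 0)]
21.65 [489.26736018 228.75426551  94.43413619] (np.float64(0.05355799290996754), np.float64(111.09531827818878)) [ 0.11502903 -1.04151478  0.15231243]
```

View pics/t4.png

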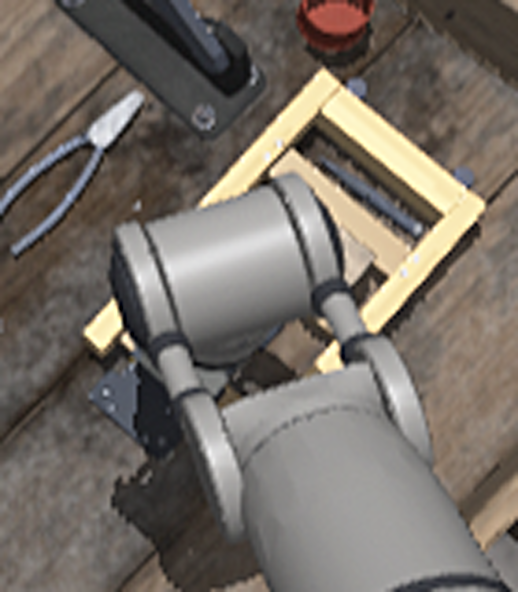

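The arm covers the block in the top view at about (250,270). I'll take the extents from the side camera's depth instead.

```bash
python3 - <<'E'
from h import *
c=read_camera("side");P=cloud(c);z=P[...,2]
d=P[...,:2]-C;x=d@XV;y=d@YV
m=(np.abs(x)<60)&(y>-90)&(y<20)&(z>51)&(z<60)
r=rect(c,m.astype(np.uint8),55);print(m.sum(),np.nanmedian(z[m]),r,pan(r[0]),[tuple(np.round(pan(b),1)) for b in cv2.boxPoints(r)])
m=(np.abs(x)<90)&(y>-156)&(y<156)&(z>39)&(z<46);r=rect(c,m.astype(np.uint8),42);print(r,pan(r[0]))
E
```

```text
339 54.18975325553993 ((598.7896728515625, 122.61030578613281), (102.29731750488281, 41.33474349975586), 47.49626541137695) (np.float64(-3.53325356231687), np.float64(-41.388050176696815)) [(np.float64(-54.8), np.float64(-20.9)), (np.float64(-54.6), np.float64(-62.3)), (np.float64(47.7), np.float64(-61.8)), (np.float64(47.5), np.float64(-20.5))]
((573.2446899414062, 149.90171813964844), (183.1739501953125, 307.50286865234375), 47.28508377075195) (np.float64(-0.8356583688354267), np.float64(-4.102229378967326))
```

Call:
arm_command(
  linear=[
    [0,30,0],
    [0,40,0],
    [0,40,0],
    [0,38.3,0],
    [0,0,20],
    [0,0,20],
    [0,0,18],
    [0,0,0],
    [0,0,0],
    [0,0,0],
  ],
  turn=[
    [0,0,0],
    [0,0,0],
    [0,0,0],
    [0,0,0],
    [0,0,0],
    [0,0,0],
    [0,0,0],
    [0,0,0],
    [0,0,0],
    [0,0,0],
  ],
)

```text
t: 22.95
position: [598.2, 128.6, 37.9]
ee_rot: [2.878, 1.257, 0.003]
wrist_force: [-0.9, -0.2, -0.2]
gripper_width: 91.4
grasp_force: 0.0
```

```bash
python3 - <<'E'
from h import *
for i in range(3):
    s=sensors.observe();print(s["t"],s["position"].round(2),pan(s["position"]),s["gripper_width"]);read_camera("side")
plan([],47.24)
E
```

```text
22.95 [598.2  128.55  37.85] (np.float64(0.4300274971743682), np.float64(-36.919927710379845)) 91.41163681519029
23.0 [598.11 128.58  37.8 ] (np.float64(0.3928275466019327), np.float64(-36.8372615100551)) 91.78980404307941
23.05 [598.01 128.54  37.67] (np.float64(0.28880035374054797), np.float64(-36.79408765223978)) 91.81209295297013
at [597.9 128.5  37.5] turn [ 0.0008 -0.0008 -0.0009]
```

Call:
arm_command(
  linear=[
    [0,0.4,1.5],
    [0,0,0],
    [0,0,0],
    [0,0,0],
    [0,0,0],
    [0,0,0],
  ],
  turn=[
    [0,0,0],
    [0,0,0],
    [0,0,0],
    [0,0,0],
    [0,0,0],
    [0,0,0],
  ],
  gripper=0.13,
)

```text
t: 23.85
position: [597.9, 128.2, 35.4]
ee_rot: [2.879, 1.257, -0.0]
wrist_force: [-0.1, -0.0, 0.9]
gripper_width: 40.8
grasp_force: 0.0
```

```bash
python3 - <<'E'
from h import *
s=sensors.observe();print(s["t"],s["position"].round(2),pan(s["position"]),s["gripper_width"],s["wrist_force"]@[*YV,0],s["grasp_force"])
E
```

```text
23.85 [597.86 128.15  35.39] (np.float64(-0.09595629464805082), np.float64(-36.94487760718141)) 40.78623535699376 0.009625014720946113 0.0
```

Call:
arm_command(
  linear=[
    [0,0,0],
    [0,0,0],
    [0,0,0],
  ],
  turn=[
    [0,0,0],
    [0,0,0],
    [0,0,0],
  ],
  gripper=0.165,
)

```text
t: 24.22
position: [598.3, 127.7, 35.4]
ee_rot: [2.878, 1.257, 0.001]
wrist_force: [2.3, -2.0, -1.7]
gripper_width: 38.1
grasp_force: 2.0
```

```bash
python3 - <<'E'
from h import *
for i in range(3):
    s=sensors.observe();print(s["t"],s["position"].round(2),pan(s["position"]),s["gripper_width"],s["wrist_force"]@[*YV,0],s["grasp_force"]);read_camera("side")
E
```

```text
24.225 [598.33 127.73  35.43] (np.float64(-0.08610427079149295), np.float64(-37.56993035365683)) 38.13863588472832 -3.0620767820200396 2.032972276210785
24.275 [598.31 127.76  35.43] (np.float64(-0.07584857933324532), np.float64(-37.53955263979129)) 38.28195557603638 -5.426308666619867 2.2093836218118668
24.325 [598.32 127.76  35.46] (np.float64(-0.06640764888169187), np.float64(-37.54540010590833)) 38.095999085456185 -4.487588884642012 2.3336930572986603
```

Call:
arm_command(
  linear=[
    [0,0.7,0],
    [0,0,0],
    [0,0,0],
  ],
  turn=[
    [0,0,0],
    [0,0,0],
    [0,0,0],
  ],
)

```text
t: 24.75
position: [598.3, 127.8, 35.5]
ee_rot: [2.879, 1.257, -0.0]
wrist_force: [1.2, -1.4, -0.3]
gripper_width: 38.4
grasp_force: 1.2
```

Call:
arm_command(
  linear=[
    [0,0,0],
    [0,0,0],
    [0,0,0],
    [0,0,0],
  ],
  turn=[
    [0,0,0],
    [0,0,0],
    [0,0,0],
    [0,0,0],
  ],
  gripper=1,
)

```text
t: 25.25
position: [598.4, 127.7, 35.4]
ee_rot: [2.879, 1.257, 0.0]
wrist_force: [1.7, -2.5, 1.0]
gripper_width: 37.7
grasp_force: 30.0
```

```bash
python3 - <<'E'
from h import *
a=[]
for i in range(4):
    s=sensors.observe();a.append([*s["position"],*pan(s["position"]),s["gripper_width"],s["wrist_force"]@[*YV,0],s["wrist_force"][2],s["grasp_force"]]);read_camera("side")
print(np.mean(a,0).round(2))
E
```

```text
[ 5.9843e+02  1.2765e+02  3.5470e+01 -8.0000e-02 -3.7710e+01  3.7890e+01
 -2.9700e+00  9.4000e-01  3.0000e+01]
```

Call:
arm_command(
  linear=[
    [0,0.5,0],
    [0,0,0],
    [0,0,-5],
    [0,0,-10],
    [0,0,-20],
    [0,0,-25],
    [0,0,-20],
    [0,0,0],
  ],
  turn=[
    [0,0,0],
    [0,0,0],
    [0,0,0],
    [0,0,0],
    [0,0,0],
    [0,0,0],
    [0,0,0],
    [0,0,0],
  ],
)

```text
t: 26.45
position: [599.4, 127.8, 117.3]
ee_rot: [2.878, 1.257, 0.005]
wrist_force: [0.3, -0.2, -1.9]
gripper_width: 37.9
grasp_force: 30.0
```

```bash
python3 - <<'E'
from h import *
c=read_camera("side");P=cloud(c);z=P[...,2]
d=P[...,:2]-C;x=d@XV;y=d@YV+4.1
for lo,hi in((-66,-50),(-40,0),(0,40)):
  h=[]
  for yy in np.arange(-60,150,2):
    m=(x>lo)&(x<hi)&(np.abs(y-yy)<1)&(z<35); h.append(f"{yy:.0f}:{np.nanmedian(z[m]):.0f}" if m.sum()>2 else f"{yy:.0f}:-")
  print(*h)
w=wor(0,36);plan([(*w,115),(*w,35)],47.24)
E
```

```text
-60:- -58:- -56:- -54:- -52:- -50:- -48:- -46:- -44:- -42:- -40:- -38:- -36:- -34:- -32:- -30:- -28:- -26:- -24:- -22:- -20:- -18:- -16:- -14:28 -12:- -10:- -8:- -6:- -4:- -2:- 0:- 2:- 4:- 6:- 8:- 10:- 12:- 14:- 16:- 18:- 20:- 22:- 24:- 26:- 28:- 30:- 32:- 34:- 36:- 38:- 40:- 42:- 44:- 46:- 48:- 50:- 52:- 54:- 56:- 58:- 60:- 62:- 64:- 66:- 68:- 70:- 72:- 74:- 76:- 78:- 80:- 82:- 84:- 86:- 88:- 90:- 92:- 94:- 96:- 98:- 100:- 102:- 104:- 106:- 108:- 110:- 112:- 114:- 116:31 118:- 120:- 122:- 124:- 126:- 128:- 130:- 132:- 134:- 136:- 138:- 140:- 142:- 144:- 146:- 148:-
-60:30 -58:28 -56:29 -54:26 -52:- -50:- -48:- -46:- -44:- -42:- -40:- -38:- -36:- -34:- -32:- -30:- -28:- -26:-0 -24:1 -22:-0 -20:0 -18:0 -16:19 -14:22 -12:28 -10:26 -8:26 -6:28 -4:29 -2:30 0:29 2:30 4:29 6:29 8:29 10:30 12:29 14:30 16:28 18:- 20:- 22:- 24:- 26:- 28:- 30:- 32:- 34:- 36:- 38:- 40:- 42:- 44:- 46:0 48:- 50:-1 52:0 54:-1 56:-1 58:-1 60:-1 62:-2 64:-0 66:0 68:-1 70:- 72:-0 74:-1 76:-1 78:-1 80:0 82:-1 84:-1 86:-0 88:0 90:-0 92:1 94:-0 96:0 98:0 100:-2 102:- 104:1 106:23 108:19 110:23 112:28 114:15 116:29 118:1
[... 191 characters left out ...]
:- -30:- -28:0 -26:-1 -24:-2 -22:-1 -20:-1 -18:-0 -16:20 -14:21 -12:14 -10:-1 -8:14 -6:28 -4:14 -2:13 0:- 2:30 4:- 6:- 8:- 10:- 12:- 14:- 16:- 18:- 20:- 22:- 24:- 26:- 28:- 30:- 32:- 34:- 36:- 38:- 40:- 42:- 44:- 46:-2 48:-1 50:-0 52:-2 54:-1 56:-0 58:-1 60:-2 62:-2 64:-1 66:-0 68:-0 70:-1 72:-1 74:-1 76:-1 78:-0 80:1 82:-1 84:-0 86:-1 88:-2 90:-1 92:-1 94:-0 96:-2 98:-1 100:-1 102:-1 104:-1 106:16 108:21 110:20 112:28 114:29 116:-0 118:27 120:28 122:29 124:29 126:30 128:30 130:30 132:- 134:29 136:- 138:29 140:- 142:- 144:- 146:- 148:-
at [598.7 127.6 115.9] turn [ 0.0003 -0.0007 -0.0009]
 to [544.4 177.7 115. ] lin [-4.000e-02 -7.392e+01  8.900e-01]
 to [544.4 177.7  35. ] lin [ 0.  0. 80.]
```

Call:
arm_command(
  linear=[
    [0,-24,0],
    [0,-25,0],
    [0,-24.4,0],
    [0,0,0],
    [0,0,20],
    [0,0,20],
    [0,0,15],
    [0,0,12],
    [0,0,8],
    [0,0,3],
    [0,0,0],
    [0,0,0],
  ],
  turn=[
    [0,0,0],
    [0,0,0],
    [0,0,0],
    [0,0,0],
    [0,0,0],
    [0,0,0],
    [0,0,0],
    [0,0,0],
    [0,0,0],
    [0,0,0],
    [0,0,0],
    [0,0,0],
  ],
)

```text
t: 28.0
position: [545.2, 177.3, 37.9]
ee_rot: [2.879, 1.257, 0.001]
wrist_force: [-0.1, 0.2, -0.9]
gripper_width: 37.9
grasp_force: 30.0
```

Call:
arm_command(
  linear=[
    [0,0,1.0],
    [0,0,0.7],
    [0,0,0],
    [0,0,0],
  ],
  turn=[
    [0,0,0],
    [0,0,0],
    [0,0,0],
    [0,0,0],
  ],
)

```text
t: 28.5
position: [544.9, 177.2, 35.7]
ee_rot: [2.879, 1.257, -0.0]
wrist_force: [0.7, 0.0, -1.6]
gripper_width: 37.7
grasp_force: 30.0
```

Call:
arm_command(
  linear=[
    [0,0,0.7],
    [0,0,0.3],
    [0,0,0],
  ],
  turn=[
    [0,0,0],
    [0,0,0],
    [0,0,0],
  ],
)

```text
t: 28.88
position: [545.0, 177.2, 35.4]
ee_rot: [2.879, 1.257, 0.001]
wrist_force: [-1.9, -0.6, 5.8]
gripper_width: 37.7
grasp_force: 30.0
```

```bash
python3 - <<'E'
from h import *
for i in range(3):
    s=sensors.observe();print(s["t"],s["position"].round(2),pan(s["position"]),s["wrist_force"].round(1));read_camera("side")
E
```

```text
28.875 [545.02 177.19  35.43] (np.float64(0.04288485389824905), np.float64(35.14858178140311)) [-1.9 -0.6  5.8]
28.925 [545.01 177.22  35.42] (np.float64(0.05585912127452621), np.float64(35.18304319798833)) [-2.2 -0.3  4.8]
28.975 [545.03 177.22  35.44] (np.float64(0.0719921072098931), np.float64(35.16457659203672)) [-2.6 -1.4  4.7]
```

Call:
arm_command(
  linear=[
    [0,0,-0.6],
    [0,0,0],
    [0,0,0],
    [0,0,0],
    [0,0,-15],
    [0,0,-20],
    [0,0,-20],
    [0,-30,0],
    [0,-32,0],
    [0,-32,0],
    [0,-31,0],
  ],
  turn=[
    [0,0,0],
    [0,0,0],
    [0,0,0],
    [0,0,0],
    [0,0,0],
    [0,0,0],
    [0,0,0],
    [0,0,0],
    [0,0,0],
    [0,0,0],
    [0,0,0],
  ],
  gripper=-1,
)

```text
t: 30.4
position: [452.8, 263.0, 91.4]
ee_rot: [2.879, 1.257, 0.002]
wrist_force: [0.6, -0.1, 0.6]
gripper_width: 91.4
grasp_force: 0.0
```

Call:
arm_command(
  linear=[
    [0,0,0],
    [0,0,0],
    [0,0,0],
    [0,0,0],
    [0,0,0],
    [0,0,0],
    [0,0,0],
    [0,0,0],
    [0,0,20],
    [0,0,20],
    [0,0,20],
    [0,0,15],
    [0,0,0],
    [0,0,0],
  ],
  turn=[
    [0,0,0],
    [0,0,0],
    [0,0,0],
    [0,0,0],
    [0,0,0],
    [0,0,0],
    [0,0,0],
    [0,0,0],
    [0,0,0],
    [0,0,0],
    [0,0,0],
    [0,0,0],
    [0,0,0],
    [0,0,0],
  ],
  gripper=1,
)

```text
t: 32.15
position: [453.6, 262.4, 15.8]
ee_rot: [2.879, 1.257, 0.001]
wrist_force: [0.4, -0.4, 0.1]
gripper_width: 0.3
grasp_force: 0.0
```

```bash
python3 - <<'E'
from h import *
s=sensors.observe();print(s["t"],s["position"].round(2),pan(s["position"]),s["wrist_force"].round(1))
c=read_camera("side");f=c["frame"]
cv2.imwrite("pics/s5.png",cv2.resize(f[170:270,180:360],None,fx=4,fy=4,interpolation=cv2.INTER_CUBIC))
E
```

```text
32.15 [453.62 262.37  15.78] (np.float64(0.5410129827307303), np.float64(160.0919239321872)) [ 0.4 -0.4  0.1]
```

View pics/s5.png

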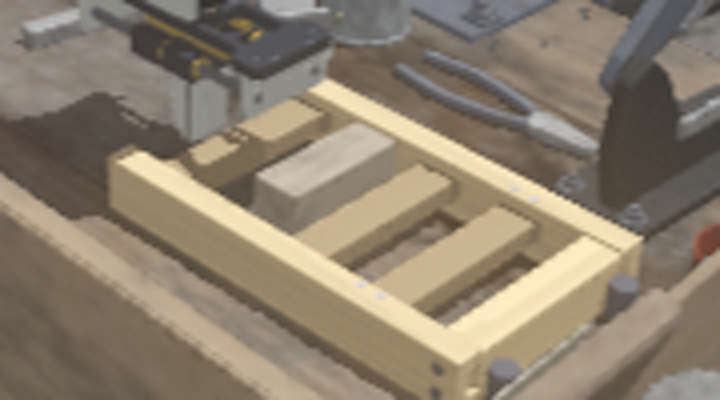

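The block (crop 325,180) stands in the second gap, and the fingers (crop 205,100) are down outside the outer slat. I'll push it.

Call:
arm_command(
  linear=[
    [0,2,0],
    [0,2,0],
    [0,2,0],
    [0,2,0],
    [0,2,0],
    [0,2.5,0],
    [0,2.5,0],
    [0,2.5,0],
    [0,2.5,0],
    [0,2.5,0],
    [0,2.5,0],
    [0,2.5,0],
    [0,2.5,0],
  ],
  turn=[
    [0,0,0],
    [0,0,0],
    [0,0,0],
    [0,0,0],
    [0,0,0],
    [0,0,0],
    [0,0,0],
    [0,0,0],
    [0,0,0],
    [0,0,0],
    [0,0,0],
    [0,0,0],
    [0,0,0],
  ],
)

```text
t: 33.83
position: [474.1, 242.8, 15.3]
ee_rot: [-2.877, -1.256, 0.002]
wrist_force: [-4.8, 7.0, 2.8]
gripper_width: 0.8
grasp_force: 4.2
```

Call:
arm_command(
  linear=[
    [0,2.5,0],
    [0,2.5,0],
    [0,2.5,0],
    [0,2.5,0],
    [0,2.5,0],
    [0,2.5,0],
    [0,2,0],
    [0,2,0],
    [0,2,0],
    [0,2,0],
    [0,0,0],
  ],
  turn=[
    [0,0,0],
    [0,0,0],
    [0,0,0],
    [0,0,0],
    [0,0,0],
    [0,0,0],
    [0,0,0],
    [0,0,0],
    [0,0,0],
    [0,0,0],
    [0,0,0],
  ],
)

```text
t: 35.2
position: [491.1, 227.2, 15.3]
ee_rot: [-2.878, -1.256, 0.002]
wrist_force: [-4.3, 5.6, 2.5]
gripper_width: 0.2
grasp_force: 3.6
```

```bash
cat > o.py <<'E'
from h import *
a=[]
for i in range(4):
    s=sensors.observe();a.append([s["t"],*pan(s["position"]),s["wrist_force"][:2]@YV,s["wrist_force"][:2]@XV,s["grasp_force"]]);read_camera("side")
print(np.mean(a,0).round(2))
E
python3 o.py
```

```text
[ 35.28   0.14 108.66   6.96   1.21   3.59]
```

Call:
arm_command(
  linear=[
    [0,1,0],
    [0,1,0],
    [0,1,0],
    [0,1,0],
    [0,1,0],
    [0,0.7,0],
    [0,0,0],
  ],
  turn=[
    [0,0,0],
    [0,0,0],
    [0,0,0],
    [0,0,0],
    [0,0,0],
    [0,0,0],
    [0,0,0],
  ],
)

```text
t: 36.28
position: [495.2, 223.4, 15.3]
ee_rot: [-2.877, -1.256, 0.002]
wrist_force: [-5.1, 6.2, 2.4]
gripper_width: 0.6
grasp_force: 3.9
```

Call:
arm_command(
  linear=[
    [0,0.5,0],
    [0,0.5,0],
    [0,0,0],
  ],
  turn=[
    [0,0,0],
    [0,0,0],
    [0,0,0],
  ],
)

```text
t: 36.65
position: [495.7, 222.9, 15.3]
ee_rot: [-2.877, -1.256, 0.002]
wrist_force: [-4.8, 7.8, 3.2]
gripper_width: 0.4
grasp_force: 4.6
```

Call:
arm_command(
  linear=[
    [0,0.4,0],
    [0,0.4,0],
    [0,0,0],
  ],
  turn=[
    [0,0,0],
    [0,0,0],
    [0,0,0],
  ],
)

```text
t: 37.02
position: [496.2, 222.4, 15.3]
ee_rot: [-2.877, -1.256, 0.002]
wrist_force: [-6.0, 7.1, 3.6]
gripper_width: 0.4
grasp_force: 4.6
```

```bash
python3 o.py
```

```text
[ 37.1    0.12 101.66   8.79   1.66   4.63]
```

Call:
arm_command(
  linear=[
    [0,0.4,0],
    [0,0.4,0],
    [0,0,0],
  ],
  turn=[
    [0,0,0],
    [0,0,0],
    [0,0,0],
  ],
)

```text
t: 37.6
position: [496.8, 221.9, 15.3]
ee_rot: [-2.877, -1.256, 0.002]
wrist_force: [-5.7, 7.5, 3.5]
gripper_width: 0.5
grasp_force: 4.6
```

Call:
arm_command(
  linear=[
    [0,0.4,0],
    [0,0,0],
    [0,0,0],
  ],
  turn=[
    [0,0,0],
    [0,0,0],
    [0,0,0],
  ],
)

```text
t: 37.98
position: [497.1, 221.6, 15.3]
ee_rot: [-2.877, -1.256, 0.002]
wrist_force: [-4.4, 7.9, 3.4]
gripper_width: 1.0
grasp_force: 4.6
```

Call:
arm_command(
  linear=[
    [0,0.4,0],
    [0,0,0],
    [0,0,0],
  ],
  turn=[
    [0,0,0],
    [0,0,0],
    [0,0,0],
  ],
)

```text
t: 38.35
position: [497.4, 221.3, 15.3]
ee_rot: [-2.877, -1.256, 0.002]
wrist_force: [-5.8, 8.0, 3.0]
gripper_width: 0.3
grasp_force: 4.6
```

Now at panel y ≈ 100.1, close to the nip.

Call:
arm_command(
  linear=[
    [0,0.4,0],
    [0,0,0],
    [0,0,0],
  ],
  turn=[
    [0,0,0],
    [0,0,0],
    [0,0,0],
  ],
)

```text
t: 38.72
position: [497.5, 221.3, 15.3]
ee_rot: [-2.877, -1.256, 0.003]
wrist_force: [-6.1, 8.6, 3.7]
gripper_width: 0.8
grasp_force: 5.3
```

Call:
arm_command(
  linear=[
    [0,0.4,0],
    [0,0,0],
    [0,0,0],
  ],
  turn=[
    [0,0,0],
    [0,0,0],
    [0,0,0],
  ],
)

```text
t: 39.1
position: [497.5, 221.2, 15.3]
ee_rot: [-2.876, -1.256, 0.003]
wrist_force: [-7.5, 10.6, 3.5]
gripper_width: 0.2
grasp_force: 6.1
```

Call:
arm_command(
  linear=[
    [0,0.25,0],
    [0,0,0],
    [0,0,0],
  ],
  turn=[
    [0,0,0],
    [0,0,0],
    [0,0,0],
  ],
)

```text
t: 39.48
position: [497.5, 221.2, 15.3]
ee_rot: [-2.876, -1.256, 0.003]
wrist_force: [-8.0, 11.1, 4.0]
gripper_width: 0.2
grasp_force: 6.6
```

```bash
python3 o.py
```

```text
[3.955e+01 9.000e-02 9.992e+01 1.296e+01 2.480e+00 6.600e+00]
```

Call:
arm_command(
  linear=[
    [0,-1,0],
    [0,-2,0],
    [0,-4,0],
    [0,-5,0],
    [0,0,-20],
    [0,0,-30],
    [0,0,-30],
    [0,0,0],
  ],
  turn=[
    [0,0,0],
    [0,0,0],
    [0,0,0],
    [0,0,0],
    [0,0,0],
    [0,0,0],
    [0,0,0],
    [0,0,0],
  ],
)

```text
t: 40.67
position: [492.1, 227.9, 97.4]
ee_rot: [2.878, 1.257, 0.008]
wrist_force: [-0.3, 0.6, 0.2]
gripper_width: 0.2
grasp_force: 0.0
```

Call:
arm_command(
  linear=[
    [0,20,0],
    [0,20,0],
    [0,20,0],
    [0,17,0],
    [0,0,0],
    [0,0,0],
    [0,0,0],
    [0,0,0],
    [0,0,0],
  ],
  turn=[
    [0,0,0],
    [0,0,0],
    [0,0,0],
    [0,0,0],
    [0,0,0],
    [0,0,0],
    [0,0,0],
    [0,0,0],
    [0,0,0],
  ],
  gripper=-1,
)

```text
t: 41.8
position: [547.0, 175.4, 95.4]
ee_rot: [2.879, 1.258, 0.0]
wrist_force: [0.6, -0.5, -0.3]
gripper_width: 85.9
grasp_force: 0.0
```

```bash
python3 o.py; python3 -c "
from h import *
w=wor(0,32.2);plan([(*w,95),(*w,35.4)],47.24)"
```

```text
[41.88  0.07 32.32 -0.46 -0.15  0.  ]
at [547.2 175.2  95.3] turn [ 0.0001 -0.     -0.0008]
 to [547.2 175.2  95. ] lin [-0.03 -0.01  0.34]
 to [547.2 175.2  35.4] lin [ 0.   0.  59.6]
```

Call:
arm_command(
  linear=[
    [0,0,20],
    [0,0,20],
    [0,0,15],
    [0,0,4.5],
    [0,0,0],
    [0,0,0],
    [0,0,0],
    [0,0,0],
  ],
  turn=[
    [0,0,0],
    [0,0,0],
    [0,0,0],
    [0,0,0],
    [0,0,0],
    [0,0,0],
    [0,0,0],
    [0,0,0],
  ],
)

```text
t: 43.0
position: [547.4, 175.1, 36.1]
ee_rot: [2.879, 1.257, 0.001]
wrist_force: [0.5, -0.3, 0.3]
gripper_width: 91.7
grasp_force: 0.0
```

Call:
arm_command(
  linear=[
    [0,0,0],
    [0,0,0],
    [0,0,0],
    [0,0,0],
    [0,0,0],
    [0,0,0],
  ],
  turn=[
    [0,0,0],
    [0,0,0],
    [0,0,0],
    [0,0,0],
    [0,0,0],
    [0,0,0],
  ],
  gripper=0.13,
)

```text
t: 43.75
position: [547.2, 175.1, 35.8]
ee_rot: [2.879, 1.257, -0.0]
wrist_force: [-0.0, 0.1, -0.2]
gripper_width: 40.8
grasp_force: 0.0
```

```bash
python3 o.py; python3 -c "
from h import *
w=wor(0,32.2);plan([(*w,35.4)],47.24)"
```

```text
[ 4.382e+01 -2.000e-02  3.209e+01  3.000e-02 -2.500e-01  0.000e+00]
at [547.2 175.1  35.8] turn [ 0.      0.0001 -0.001 ]
 to [547.2 175.2  35.4] lin [ 0.03 -0.08  0.35]
```

Call:
arm_command(
  linear=[
    [0,0,0],
    [0,0,0],
  ],
  turn=[
    [0,0,0],
    [0,0,0],
  ],
  gripper=0.155,
)

```text
t: 44.2
position: [547.2, 175.1, 35.8]
ee_rot: [2.879, 1.257, 0.0]
wrist_force: [0.4, -0.5, -0.7]
gripper_width: 38.8
grasp_force: 0.0
```

```bash
python3 o.py
```

```text
[ 4.428e+01 -0.000e+00  3.209e+01 -5.200e-01  1.000e-02  0.000e+00]
```

Call:
arm_command(
  linear=[
    [0,0,0],
    [0,0,0],
    [0,0,0],
    [0,0,0],
  ],
  turn=[
    [0,0,0],
    [0,0,0],
    [0,0,0],
    [0,0,0],
  ],
  gripper=1,
)

```text
t: 44.9
position: [547.1, 175.1, 35.8]
ee_rot: [-2.879, -1.257, 0.0]
wrist_force: [-0.8, 1.6, 1.0]
gripper_width: 37.8
grasp_force: 30.0
```

```bash
python3 o.py
```

```text
[ 4.497e+01 -3.000e-02  3.223e+01  1.340e+00  2.400e-01  3.000e+01]
```

Call:
arm_command(
  linear=[
    [0,-0.25,0],
    [0,0,0],
    [0,0,-5],
    [0,0,-10],
    [0,0,-20],
    [0,0,-25],
    [0,0,-20],
    [0,0,0],
  ],
  turn=[
    [0,0,0],
    [0,0,0],
    [0,0,0],
    [0,0,0],
    [0,0,0],
    [0,0,0],
    [0,0,0],
    [0,0,0],
  ],
)

```text
t: 46.1
position: [548.1, 175.5, 117.8]
ee_rot: [2.878, 1.257, 0.006]
wrist_force: [-0.2, 0.5, -2.0]
gripper_width: 37.8
grasp_force: 30.0
```

Call:
arm_command(
  linear=[
    [-5,-27,0],
    [-5,-27,0],
    [-5,-27,0],
    [-5,-27,0],
    [-5,-27,0],
    [-5,-27,0],
    [-5,-28,0],
    [-5,-28,0],
    [0,0,0],
    [0,0,20],
    [0,0,20],
    [0,0,15],
    [0,0,12],
    [0,0,8],
    [0,0,3],
    [0,0,0],
    [0,0,0],
    [0,0,0],
  ],
  turn=[
    [0,0,0],
    [0,0,0],
    [0,0,0],
    [0,0,0],
    [0,0,0],
    [0,0,0],
    [0,0,0],
    [0,0,0],
    [0,0,0],
    [0,0,0],
    [0,0,0],
    [0,0,0],
    [0,0,0],
    [0,0,0],
    [0,0,0],
    [0,0,0],
    [0,0,0],
    [0,0,0],
  ],
)

```text
t: 48.35
position: [360.1, 294.2, 38.1]
ee_rot: [2.879, 1.257, 0.001]
wrist_force: [0.1, 0.8, -1.3]
gripper_width: 37.6
grasp_force: 30.0
```

Call:
arm_command(
  linear=[
    [0,0,0.9],
    [0,0,0.6],
    [0,0,0.5],
    [0,0,0],
    [0,0,0],
  ],
  turn=[
    [0,0,0],
    [0,0,0],
    [0,0,0],
    [0,0,0],
    [0,0,0],
  ],
)

```text
t: 48.98
position: [359.9, 294.1, 35.8]
ee_rot: [2.879, 1.257, -0.0]
wrist_force: [-0.4, 0.2, -1.5]
gripper_width: 37.8
grasp_force: 30.0
```

Call:
arm_command(
  linear=[
    [0,0,0.4],
    [0,0,0.2],
    [0,0,0],
  ],
  turn=[
    [0,0,0],
    [0,0,0],
    [0,0,0],
  ],
)

```text
t: 49.35
position: [360.0, 294.1, 35.7]
ee_rot: [2.879, 1.257, 0.001]
wrist_force: [-3.3, -1.1, 6.4]
gripper_width: 37.5
grasp_force: 30.0
```

Call:
arm_command(
  linear=[
    [0,0,-0.7],
    [0,0,0],
    [0,0,0],
    [0,0,0],
    [0,0,-15],
    [0,0,-25],
    [0,0,-30],
    [0,0,-40],
    [0,0,-40],
    [0,0,-40],
  ],
  turn=[
    [0,0,0],
    [0,0,0],
    [0,0,0],
    [0,0,0],
    [0,0,0],
    [0,0,0],
    [0,0,0],
    [0,0,0],
    [0,0,0],
    [0,0,0],
  ],
  gripper=-1,
)

```text
t: 50.6
position: [359.7, 294.0, 227.2]
ee_rot: [2.879, 1.257, -0.0]
wrist_force: [-0.1, 0.4, 0.2]
gripper_width: 91.9
grasp_force: 0.0
```

Call:
arm_command(
  linear=[
    [-8,34,0],
    [-8,34,0],
    [-8,34,0],
    [-8,34,0],
    [-8,35,0],
    [-8,35,0],
    [-32,22,0],
    [-32,22,0],
    [-32,22,0],
    [-32,22,0],
    [-32,22,0],
    [-32,22,0],
    [-33,22,0],
    [0,0,0],
    [0,0,0],
  ],
  turn=[
    [0,0,0],
    [0,0,0],
    [0,0,0],
    [0,0,0],
    [0,0,0],
    [0,0,0],
    [0,0,0],
    [0,0,0],
    [0,0,0],
    [0,0,0],
    [0,0,0],
    [0,0,0],
    [0,0,0],
    [0,0,0],
    [0,0,0],
  ],
)

```text
t: 52.48
position: [438.3, -150.4, 225.7]
ee_rot: [-2.879, -1.256, 0.0]
wrist_force: [0.2, 0.9, -1.0]
gripper_width: 91.9
grasp_force: 0.0
```

```bash
python3 m.py t6
```

```text
30 -67 [(-129.0, 0), (-106.5, 1), (-105.5, 0), (-89.5, 1), (-57.0, 0), (-18.5, 1), (13.0, 0), (52.0, 1), (83.0, 0)]
30 55 [(-128.5, 0), (-87.5, 1), (-56.5, 0), (-17.5, 1), (13.5, 0), (52.0, 1), (83.0, 0)]
55 -40 [(-151.5, 1), (-120.5, 0), (-80.5, 1), (-50.0, 0), (-12.0, 1), (19.0, 0), (57.0, 1), (87.5, 0)]
52.525 [ 438.44964192 -150.01497178  225.81277167] (np.float64(-312.57684187812555), np.float64(-108.73566640533645)) [0.18537848 0.31833219 0.5452292 ]
```

View pics/t6.png

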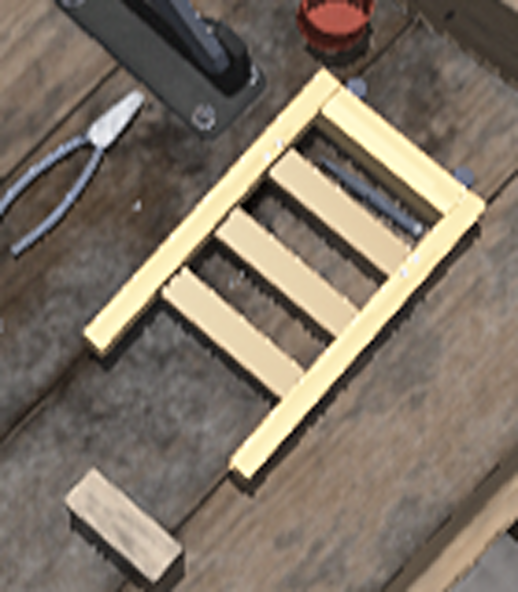

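Both gaps read about 38 mm and match each other. The spacer stands at picture (125,530), clear of the panel, and the other things in view haven't moved. I'm handing in.

```bash
python3 -c "
from bench import ticket
print(ticket.job_done())"
```

```text
the job is handed in; nothing more can be done
None
```

Job handed in after about 53 s: both gaps measure about 38 mm, each slat was nipped at an estimated 5 N with no sign of the set slat creeping, and the spacer stands on the bench clear of the panel.

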